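# Clear the alignment fence and press the angle bracket home

### The arm

A 6-joint arm with a two-finger parallel gripper is mounted at the origin on the work surface. World frame = base frame: x ahead of the robot, y to its left, z up, the work surface at z = 0. Lengths are in m, angles in rad, forces in N, time in s.
With the tool pointing down it reaches from about 0.35 to 0.85 m from the base axis. Payload 8.1 kg.
Tool frame: the origin (TCP) lies midway between the tips of the shut fingers; the grasp point (between the pads) lies 19 mm behind it (manip.grip_point_offset is the distance from the TCP to the grasp point, in m); z points along the fingers, x is the direction in which the jaws open and shut, and the axes are right-handed (so a half turn about z gives the same grasp; the last joint's range is limited). The gripper opens to 85 mm and grips with 20 to 120 N. Pads are 22 mm wide; open, the fingers measure 114 mm over their backs; the gripper's body (76 mm by 85 mm) begins 54 mm behind the grasp point. The pads swing forward as they close: fully open they stand 13 mm farther back than shut.
Start: joints at [-1.399, 0.13, 1.488, -0, 1.523, -0.085], TCP at [0.152, -0.58, 0.231] pointing down, gripper open.
Joint ranges: [-2.96, 2.96], [-0.89, 2.26], [0.02, 2.5], [-1.34, 4.48], [0, 2.73], [-2.66, 2.66]. Speed limits (rad/s): [2.39, 2.39, 2.79, 3.14, 3.14, 3.14].

### API

Orientations are given as a unit quaternion [w, x, y, z].
In Python, from workcell import manip gives the robot as it stands.
- The arm moves only by the tool play_rows, never from a script. Its argument "motion" is a list of rows, each an object of numbers: "tx", "ty", "tz": the shift along the tool's x, y, z in mm; "twist": the turn about the tool's z in rad; "grip": the opening, from 0 (shut) to 1 (fully open). In form: [{"tx": .., "ty": .., "tz": .., "twist": .., "grip": ..}, ...]. A call has 1 to 5 rows; each row shifts and turns the commanded pose from where the row before left it, along the tool's axes as they then stand; what a row does not reach is not made up. A row lasts 1/10 s, in which the tool goes at most 50 mm and 8.59 degrees, less where a joint would pass 70% of its speed; a pose out of reach is approached as far as the arm can. A call with a gripper value outside its range is refused whole. The fingers move at their own pace and stop on an object; "newtons" is the grip in N (left out, the last holds). Time passes only in rows, so rows that do not move let the fingers close. It gives the time, the measured TCP pose, the force and the opening at its end, in the units of the state.
- manip.state(): the state, without advancing time (a new reading comes with each control period).
- manip.camera(name): name is "scene" or "top" or "wrist"; returns a dict with "img" (384x512x3 uint8, blue, green, red), "mtx" (3x3 intrinsics, pixels), "k1" (the pictures are not rectified: a ray, as slopes to the right and down, at radius r is drawn at 1 + k1 r^2 times it, then the intrinsics apply), "pose" (4x4, takes a point from camera to world coordinates); the wrist camera has in their place "T_tool_cam" (4x4, takes a point from camera to tool coordinates, whose origin is the TCP and whose axes are the tool frame's). Camera axes: x right, y down, z forward; pixel columns grow to the right and rows downward; lengths in m; the calibration is good to about 2 mm. A picture is of the moment at which its call begins: read the wrist's pose just before it. There is no depth.
- manip.finish_job(): hands the job in, once; it reports no verdict.
The state is a dict: "t": time; "joint_pos": joint angles; "joint_vel": joint speeds; "effort": joint torques, N m; "ee_pos": TCP position; "tool_rot": TCP orientation; "force": force on the tool from outside, world axes, zero at the start; "moment": the same for the moment, N m; "width": finger opening in m.
Only numpy, scipy, OpenCV 4.12 (cv2) and the standard library are available. Lean on these libraries where they do the work, as an engineer would, in place of code of your own. Each camera call takes 0.05 s, during which the arm holds its last target. There are 200 camera calls.

### The job

The brass spacer bar lies in the way between the green angle bracket and the aluminium fence: lay it in the open drawer of the parts cabinet (do not drop it in) and let go of it. Then bring the bracket, upright back first, squarely up to the fence and press it firmly, without ramming, against the fence and down on the table at once with one diagonal push; finish while still holding that push, do not let go. Leave everything else on the table where it is.

Things in the scene. Friction and masses are not known exactly. Their poses are not given: they have to be found in the camera images.
- table: Dark steel optical table with a pattern of flat black dots; its top, 1400 x 1800 mm, is the work surface at z = 0. Origin: the middle of the top. Fixed.
- fence: Aluminium fence bar fixed to the table, 25 (x) x 220 (y) x 40 (z) mm, two bolted feet 12 mm high behind it. Origin: centre of the bar's underside, z = 0. Its x axis points from the working face (at x = -12.5 mm, towards the bracket) into the fence; y runs along it, z up. Placed anew each time, turned up to 0.3 rad.
- bracket: Green angle bracket, loose, 70 (x) x 56 (y) x 70 (z) mm, about 0.25 kg: base plate and upright back (at +x, towards the fence) 12 mm thick; a 45 degree slope facing up and -x from (x -35, z 12) to (x 23, z 70). Sides (y) open; can be gripped across y. Origin: centre of underside. Starts about 210 mm before the fence origin, square to 0.25 rad. Friction on table and fence 0.4 to 0.6.
- bracket_back (a point): Point on the flat back face of the bracket, mid-width, 20 mm above its underside (bracket x = +35 mm). This face goes against the fence.
- bracket_slope (a point): Point on the lower half of the bracket's sloping face, mid-width (bracket x = -18, y = 0, z = 29 mm), a good place to push diagonally; a push above mid-height can tip the bracket forward while it is not yet against the fence. Same axes as the bracket; the face's outward normal is (-1, 0, 1)/sqrt 2.
- spacer: Brass spacer bar, 70 (x) x 14 (y) x 14 (z) mm, 0.11 kg, loose, with two black dots on top. Origin: centre of its underside; x along it. It starts lying on the table between bracket and fence, about 85 mm in front of the fence origin, roughly parallel to the fence (within 0.3 rad).
- drawer_in (a point): On the inner floor (22 mm above the table) of the open blue-fronted drawer, mid-width, 65 mm behind the inside of its front. x points to the cabinet, y across, z up. Inner width 158 mm; open above from x = -65 to the cabinet face at x = +58 to +85 mm. Walls 56, front 67 mm above this floor; cabinet top 100 mm above the table. Bar handle sticks out 40 mm. Slides easily (1 N).
- lens_ring: Bystander: black lens ring, 51 mm across, 12 mm high, lying behind the fence. Origin: centre of underside.
- foot: Bystander: small steel post foot, 32 mm across, 25 mm high, standing about 130 mm to the -y side of the lane in front of the fence. Origin: centre of underside.
- post: Bystander: upright steel post, 25 mm across, 75 mm high. Origin: centre of underside.
- jar: Bystander: amber jar, 52 mm across, 70 mm high. Origin: centre of underside.
- mount: Bystander: black mirror mount, 50 x 50 mm foot, 58 mm high. Origin: centre of underside.
- mask: Bystander: flat red mask plate, 100 x 100 x 5 mm. Origin: centre of underside.
- driver: Bystander: screwdriver with an orange handle, 180 mm long, lying along its x. Origin: mid-length, at table height.

How it is judged:
On the way, in this order (a step that is already met when the one before it is completed fails the run):
1. the spacer bar lies in the open drawer, released (x of spacer in the frame of drawer_in between -0.065 and 0.11 m and y of spacer in the frame of drawer_in between -0.079 and 0.079 m and z of spacer in the frame of drawer_in between -0.004 and 0.02 m and contact force between the fingers and spacer below 0.1 N and linear speed of spacer below 0.03 m/s), for 0.2 s.
2. the bracket stands squarely against the fence (x of bracket_back in the frame of fence between -0.0155 and -0.009 m and y of bracket in the frame of fence between -0.085 and 0.085 m and angle between the x axis of bracket and the x axis of fence, either way round below 0.035 rad and angle between bracket's own z axis and vertical below 0.035 rad and height (world z) of bracket below 0.0025 m), for 0.2 s.
At the end, for the whole second after the job is handed in: Spacer bar at rest and released in the drawer (origin within 20 mm of its floor). Bracket back within 3 mm of the fence and 2 degrees of square, flat on the table, centre within 85 mm of the fence's middle; the robot still pushes it: over 3 N on the fence and over 6 N on the table (all of step 1 and all of step 2 and contact force between bracket and fence above 3 N and contact force between bracket and table above 6 N and contact force between any of the fingers, the arm and bracket above 4 N); the arm keeps its last pose, push and grip.
It fails at once if a bystander was moved more than 20 mm (distance of any of lens_ring, foot, post, jar, mount, mask, driver from where it was at the start of the episode above 0.02 m).
It fails at once if the bracket was rammed against the fence or table (over 80 N) (contact force between bracket and fence above 80 N or contact force between bracket and table above 80 N).
It fails at once if the spacer bar was dropped (falling freely faster than 0.9 m/s) (linear speed of spacer above 0.9 m/s and contact force between anything else and spacer below 0.1 N).
It also fails if it takes over 66 s, if anything falls off the work surface, if the arm or the gripper's body presses on something with over 40 N, if the wrist force passes 120 N, or if a joint passes its speed limit or range.

## Working session

There is one attempt and no reset: what is moved stays moved. The work goes in short steps, Python scripts to look and compute and a tool call to move; the robot and the scene stay as the last step left them, time stands still between calls to the robot, and variables do not carry over. Pictures are saved under pics/ and viewed, about 8 in all and at most 12, crops included, and the job is handed in when it is done.

Besides the shell and the picture viewer there is one more tool, called after "Emit:" by a JSON object that holds its "method" and its "body". play_rows: Moves the arm, as the interface text tells. Its arguments: {"type":"object","properties":{"motion":{"type":"array","items":{"type":"object","properties":{"tx":{"type":"number"},"ty":{"type":"number"},"tz":{"type":"number"},"twist":{"type":"number"},"grip":{"type":"number"}}}},"newtons":{"type":"number"}},"required":["motion"]}

```bash
ls; mkdir -p pics; cat > h.py <<'E'
import numpy as np, cv2
from scipy.spatial.transform import Rotation as R
from workcell import manip
def tool(s):
    T=np.eye(4); q=s["tool_rot"]; T[:3,:3]=R.from_quat([q[1],q[2],q[3],q[0]]).as_matrix(); T[:3,3]=s["ee_pos"]; return T
def shot(name,f=None):
    s=manip.state(); c=manip.camera(name)
    P=np.array(c["pose"]) if "pose" in c else tool(s)@np.array(c["T_tool_cam"])
    if f: cv2.imwrite("pics/"+f,c["img"]); np.savez("pics/"+f+".npz",img=c["img"],P=P,K=np.array(c["mtx"]),k1=c["k1"])
    return c["img"],P,np.array(c["mtx"]),c["k1"]
def load(f):
    d=np.load("pics/"+f+".npz"); return d["img"],d["P"],d["K"],float(d["k1"])
def toplane(uv,z,P,K,k1):
    uv=np.atleast_2d(np.array(uv,float)).reshape(-1,1,2)
    n=cv2.undistortPoints(uv,K,np.array([k1,0,0,0.])).reshape(-1,2)
    d=np.c_[n,np.ones(len(n))]@P[:3,:3].T; o=P[:3,3]
    return o+d*((z-o[2])/d[:,2])[:,None]
def proj(X,P,K,k1):
    X=np.atleast_2d(X).astype(float); Q=np.linalg.inv(P)
    return cv2.projectPoints((X@Q[:3,:3].T+Q[:3,3]),np.zeros(3),np.zeros(3),K,np.array([k1,0,0,0.]))[0].reshape(-1,2)
def totool(X,s=None):
    T=tool(s or manip.state()); return np.linalg.inv(T)@np.r_[X,1]
E
python3 - <<'E'
from h import *
s=manip.state(); print(s, manip.grip_point_offset)
a=shot("top","top0.png");b=shot("scene","scene0.png")
print(a[1],a[2],a[3],b[1])
E
```

```text
pics
{'t': 0.0, 'joint_pos': array([-1.39941282e+00,  1.31192539e-01,  1.48927567e+00,  1.34950917e-05,
        1.52301622e+00, -8.54127271e-02]), 'joint_vel': array([-4.09641250e-05, -1.18411817e-05, -7.87581450e-04,  2.30695656e-03,
       -1.63655490e-03, -5.25804057e-05]), 'effort': array([ 1.42938472e-03, -5.69409406e+01, -5.00546873e+01, -2.94092579e-04,
        1.45803590e-02, -6.41848533e-05]), 'ee_pos': array([ 0.15231374, -0.57977049,  0.23022769]), 'tool_rot': array([-6.44448499e-04,  7.91827441e-01, -6.10744144e-01, -6.92409314e-04]), 'force': array([-0.25195488,  0.42918801,  0.93690785]), 'moment': array([0.05091489, 0.01880373, 0.04748878]), 'width': 0.08515790933853705} 0.0187
[[-0.01840167 -0.99185792  0.1260129   0.32629788]
 [-0.99976555  0.01969222  0.00900331 -0.0934411 ]
 [-0.01141147 -0.12581768 -0.99198775  1.5116089 ]
 [ 0.          0.          0.          1.        ]] [[411.05298677   0.         268.07970271]
 [  0.         411.05298677 189.57621905]
 [  0.           0.           1.        ]] 0.016866148771695684 [[ 0.1402762   0.52577387 -0.8389782   1.65500037]
 [ 0.99004717 -0.06475753  0.12495228 -0.27479336]
 [ 0.01136649 -0.84815582 -0.52962487  0.77673409]
 [ 0.          0.          0.          1.        ]]
```

View pics/top0.png

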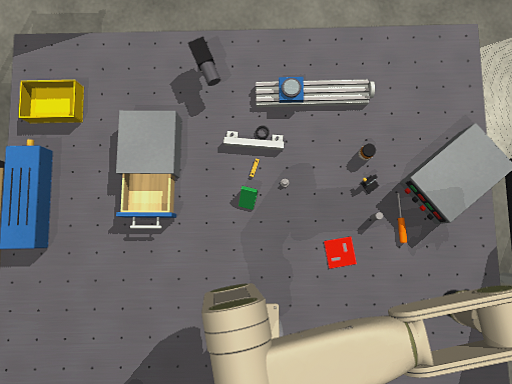

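View pics/scene0.png

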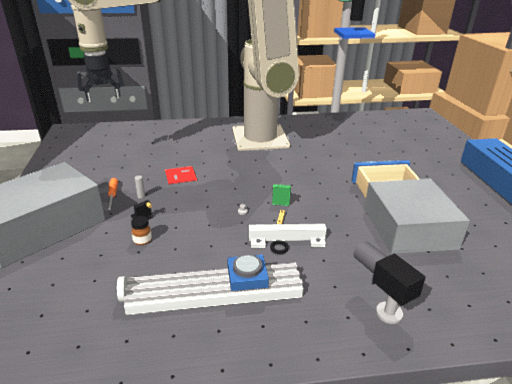

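The top view shows the fence at about (253,142), the spacer at (254,168), the green bracket at (248,198), the drawer interior at (148,192) and the foot at (284,183). The spacer lies more along the lane than across it. The scene view agrees.

```bash
python3 - <<'E'
from h import *
img,P,K,k1=load("top0.png")
hsv=cv2.cvtColor(img,cv2.COLOR_BGR2HSV)
def big(m,roi):
    z=np.zeros_like(m); x0,y0,x1,y1=roi; z[y0:y1,x0:x1]=m[y0:y1,x0:x1]
    c=max(cv2.findContours(z,cv2.RETR_EXTERNAL,cv2.CHAIN_APPROX_NONE)[0],key=cv2.contourArea); return c
for n,lo,hi,roi,z in [("spacer",(15,120,100),(35,255,255),(235,150,275,185),.014),("bracket",(45,80,30),(85,255,255),(225,180,275,215),.0),("fence",(0,0,190),(180,40,255),(215,125,295,155),.04),("front",(95,120,60),(125,255,255),(110,205,185,225),.085),("floor",(10,40,120),(30,160,255),(115,170,180,215),.06)]:
    c=big(cv2.inRange(hsv,lo,hi),roi); r=cv2.minAreaRect(c); b=cv2.boxPoints(r)
    print(n,np.round(r[0],1),np.round(r[1],1),"\n",np.round(toplane(b,z,P,K,k1)[:,:2],4).tolist(), np.round(toplane(r[0],z,P,K,k1),4))
big_=cv2.resize(img[110:240,100:310],None,fx=3.8,fy=3.8,interpolation=cv2.INTER_CUBIC); cv2.imwrite("pics/crop0.png",big_)
E
```

```text
spacer [253.9 167.3] [ 4.4 18.3] 
 [[0.571, -0.01], [0.636, -0.0324], [0.6304, -0.0479], [0.5655, -0.0255]] [[ 0.6006 -0.0289  0.014 ]]
bracket [247.2 197.3] [17.  20.9] 
 [[0.4619, 0.0383], [0.537, 0.0188], [0.5203, -0.0422], [0.4455, -0.0224]] [[ 0.4911 -0.0019  0.    ]]
fence [253.8 138.8] [59.6 12.2] 
 [[0.6904, 0.0799], [0.7362, 0.076], [0.7132, -0.142], [0.6677, -0.1374]] [[ 0.7018 -0.031   0.04  ]]
front [145.5 214.4] [59.1  4.4] 
 [[0.4256, 0.4502], [0.4408, 0.4503], [0.4327, 0.2446], [0.4175, 0.2447]] [[0.4291 0.3474 0.085 ]]
floor [147.  192.5] [37. 54.] 
 [[0.5775, 0.4494], [0.5736, 0.2558], [0.4408, 0.2544], [0.4446, 0.4458]] [[0.5088 0.3514 0.06  ]]
```

View pics/crop0.png

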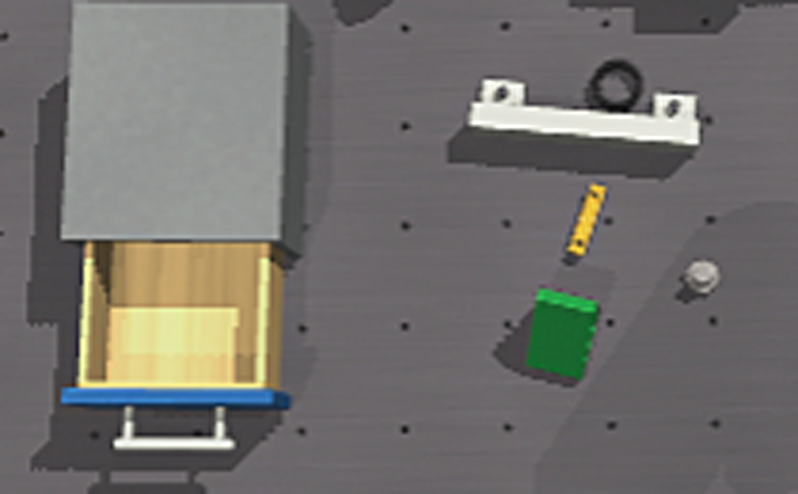

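The crop confirms the layout. The spacer's yaw is about -0.33, the fence's about -0.10, the bracket's about -0.25, and the drawer is roughly aligned with the world x axis. Next I go over the spacer and turn the jaws across it.

Emit:
{"method": "play_rows", "body": {"motion": [{"tx": -28, "ty": -38, "tz": 0, "twist": 0, "grip": 1}, {"tx": -28, "ty": -38, "tz": 0, "twist": 0, "grip": 1}, {"tx": -28, "ty": -38, "tz": 0, "twist": 0, "grip": 1}, {"tx": -28, "ty": -38, "tz": 0, "twist": 0, "grip": 1}, {"tx": -28, "ty": -38, "tz": 0, "twist": 0, "grip": 1}], "newtons": 40}}

```text
t: 0.6
ee_pos: [0.3013, -0.3949, 0.2308]
tool_rot: [-0.0, 0.792, -0.611, -0.0]
force: [0.9, 0.2, -0.0]
width: 0.085
```

Emit:
{"method": "play_rows", "body": {"motion": [{"tx": -28, "ty": -38, "tz": 0, "twist": 0, "grip": 1}, {"tx": -28, "ty": -38, "tz": 0, "twist": 0, "grip": 1}, {"tx": -28, "ty": -38, "tz": 0, "twist": 0, "grip": 1}, {"tx": -28, "ty": -38, "tz": 0, "twist": 0, "grip": 1}, {"tx": -28, "ty": -38, "tz": 0, "twist": 0, "grip": 1}]}}

```text
t: 1.1
ee_pos: [0.4495, -0.2112, 0.2311]
tool_rot: [0.0, 0.792, -0.611, -0.0]
force: [0.5, -0.4, 0.7]
width: 0.0854
```

Emit:
{"method": "play_rows", "body": {"motion": [{"tx": -28, "ty": -38, "tz": 0, "twist": 0, "grip": 1}, {"tx": -28, "ty": -38, "tz": 0, "twist": 0, "grip": 1}, {"tx": -28, "ty": -38, "tz": 0, "twist": 0, "grip": 1}, {"tx": -28, "ty": -38, "tz": 0, "twist": 0, "grip": 1}, {"tx": -28, "ty": -38, "tz": 0, "twist": 0, "grip": 1}]}}

```text
t: 1.6
ee_pos: [0.5978, -0.0274, 0.2308]
tool_rot: [0.0, 0.792, -0.611, -0.0]
force: [0.6, -0.2, 0.0]
width: 0.0854
```

Emit:
{"method": "play_rows", "body": {"motion": [{"tx": 0, "ty": 0, "tz": 0, "twist": 0.147, "grip": 1}, {"tx": 0, "ty": 0, "tz": 0, "twist": 0.147, "grip": 1}, {"tx": 0, "ty": 0, "tz": 0, "twist": 0.147, "grip": 1}, {"tx": 0, "ty": 0, "tz": 0, "twist": 0.147, "grip": 1}, {"tx": 0, "ty": 0, "tz": 0, "twist": 0, "grip": 1}]}}

```text
t: 2.1
ee_pos: [0.5968, -0.0292, 0.2307]
tool_rot: [-0.0, -0.58, 0.815, 0.0]
force: [-1.0, -0.0, 0.1]
width: 0.085
```

```bash
python3 - <<'E'
from h import *
s=manip.state(); print(s["t"],s["ee_pos"],s["joint_pos"],s["force"]); T=tool(s); print(T[:3,:3].round(3))
c=shot("wrist","w1.png"); print(c[1].round(3)); 
img,P,K,k1=c
hsv=cv2.cvtColor(img,cv2.COLOR_BGR2HSV)
print(proj([[.6,-.029,.014],[.68,-.03,.04],[.487,0,.0]],P,K,k1))
m=cv2.inRange(hsv,(15,120,100),(35,255,255))
for c in cv2.findContours(m,cv2.RETR_EXTERNAL,cv2.CHAIN_APPROX_NONE)[0]:
    if cv2.contourArea(c)>100:
        r=cv2.minAreaRect(c); print(np.round(r,1) if 0 else r, toplane(cv2.boxPoints(r),.014,P,K,k1).round(4).tolist())
E
```

```text
2.1 [ 0.59676476 -0.02920724  0.23066875] [-1.34697193e-01  1.24945447e-01  1.49525532e+00 -8.20085906e-06
  1.52248459e+00  1.76965927e+00] [-1.02050772 -0.03059368  0.13469411]
[[-0.327 -0.945 -0.001]
 [-0.945  0.327  0.   ]
 [ 0.     0.001 -1.   ]]
[[-0.326 -0.899 -0.292  0.671]
 [-0.945  0.309  0.102 -0.056]
 [-0.001  0.309 -0.951  0.373]
 [ 0.     0.     0.     1.   ]]
[[252.55004073 157.92848177]
 [230.14037204  96.57796732]
 [259.03451632 233.12619667]]
((253.5, 156.5), (53.0, 11.0), 90.0) [[0.6358, -0.0353, 0.014], [0.6313, -0.0485, 0.014], [0.5648, -0.026, 0.014], [0.5696, -0.012, 0.014]]
```

View pics/w1.png

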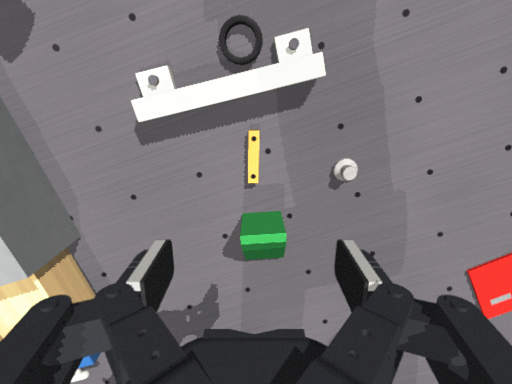

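The wrist view puts the spacer at (253,157), lined up with the jaws. Its length comes out at 70.2 mm, as it should. The fence's front top edge runs from about (138,121) to (324,75), and the bracket is at (263,236). I descend and grip.

Emit:
{"method": "play_rows", "body": {"motion": [{"tx": 0, "ty": -4, "tz": 45, "twist": 0, "grip": 0.6}, {"tx": 0, "ty": 0, "tz": 45, "twist": 0, "grip": 0.6}, {"tx": 0, "ty": 0, "tz": 45, "twist": 0, "grip": 0.6}, {"tx": 0, "ty": 0, "tz": 45, "twist": 0, "grip": 0.6}, {"tx": 0, "ty": 0, "tz": 25, "twist": 0, "grip": 0.6}], "newtons": 40}}

```text
t: 2.65
ee_pos: [0.5977, -0.0303, 0.0215]
tool_rot: [-0.002, -0.583, 0.813, 0.002]
force: [-0.4, -0.2, 0.2]
width: 0.051
```

Emit:
{"method": "play_rows", "body": {"motion": [{"tx": 0, "ty": 0, "tz": 15, "twist": 0, "grip": 0.6}, {"tx": 0, "ty": 0, "tz": 5, "twist": 0, "grip": 0.6}, {"tx": 0, "ty": 0, "tz": 0, "twist": 0, "grip": 0.6}]}}

```text
t: 2.95
ee_pos: [0.6012, -0.0307, 0.0067]
tool_rot: [0.0, -0.581, 0.814, -0.0]
force: [-0.8, 0.0, -0.6]
width: 0.0511
```

Emit:
{"method": "play_rows", "body": {"motion": [{"tx": 0, "ty": 0, "tz": 0, "twist": 0, "grip": 0}, {"tx": 0, "ty": 0, "tz": 0, "twist": 0, "grip": 0}, {"tx": 0, "ty": 0, "tz": 0, "twist": 0, "grip": 0}, {"tx": 0, "ty": 0, "tz": 0, "twist": 0, "grip": 0}, {"tx": 0, "ty": 0, "tz": 0, "twist": 0, "grip": 0}]}}

```text
t: 3.45
ee_pos: [0.6023, -0.0308, 0.0083]
tool_rot: [0.001, -0.581, 0.814, -0.001]
force: [-1.1, 0.4, 6.6]
width: 0.0123
```

```bash
python3 - <<'E'
from h import *
s=manip.state(); print(s["t"],s["ee_pos"],s["width"],s["force"])
img,P,K,k1=load("w1.png")
hsv=cv2.cvtColor(img,cv2.COLOR_BGR2HSV)
# fence top face: bright white
m=cv2.inRange(hsv,(0,0,170),(180,40,255)); m[:, :125]=0; m[:,330:]=0; m[:45]=0; m[125:]=0
c=max(cv2.findContours(m,cv2.RETR_EXTERNAL,cv2.CHAIN_APPROX_NONE)[0],key=cv2.contourArea)
# front edge: lowest pixel per column
cols=np.arange(150,318,2); rows=[np.where(m[:,u])[0].max()+.5 for u in cols]
X=toplane(np.c_[cols,rows],.04,P,K,k1)
vx,vy,x0,y0=cv2.fitLine(X[:,:2].astype(np.float32),cv2.DIST_HUBER,0,.001,.001).ravel()
xs=c[:,0,:]; L=xs[xs[:,0].argmin()]; Rr=xs[xs[:,0].argmax()]
print("fence face line",x0,y0,vx,vy,"yaw",np.arctan2(vy,vx)-np.pi/2, "extremes",L,Rr,toplane([L,Rr],.04,P,K,k1).round(4).tolist(), np.abs((X[:,:2]-[x0,y0])@[vy,-vx]).max())
# bracket colours
g=cv2.inRange(hsv,(45,80,30),(85,255,255))
c=max(cv2.findContours(g,cv2.RETR_EXTERNAL,cv2.CHAIN_APPROX_NONE)[0],key=cv2.contourArea)
print(cv2.approxPolyDP(c,4,True).reshape(-1,2).tolist())
br=cv2.inRange(hsv,(45,80,150),(85,255,255)); c2=max(cv2.findContours(br,cv2.RETR_EXTERNAL,cv2.CHAIN_APPROX_NONE)[0],key=cv2.contourArea)
b=cv2.boxPoints(cv2.minAreaRect(c2)); print(b.tolist(), toplane(b,.07,P,K,k1).round(4).tolist())
E
```

```text
3.45 [ 0.60232835 -0.03079468  0.00828196] 0.012269980641195036 [-1.09568487  0.39089537  6.6238466 ]
fence face line 0.6763123 -0.038050354 0.097148456 0.9952699 yaw -0.09730196 extremes [131 100] [325  75] [[0.7127, 0.0774, 0.04], [0.6669, -0.1368, 0.04]] 0.0004844988368624515
[[280, 211], [242, 214], [240, 244], [246, 259], [283, 256], [286, 235]]
[[239.75546264648438, 235.20933532714844], [285.8218078613281, 232.23731994628906], [286.4228210449219, 241.5533905029297], [240.35647583007812, 244.52540588378906]] [[0.5265, 0.0125, 0.07], [0.5123, -0.0413, 0.07], [0.5, -0.0383, 0.07], [0.5144, 0.0161, 0.07]]
```

Emit:
{"method": "play_rows", "body": {"motion": [{"tx": 0, "ty": 0, "tz": -20, "twist": 0, "grip": 0}, {"tx": 0, "ty": 0, "tz": -50, "twist": 0, "grip": 0}, {"tx": 0, "ty": 0, "tz": -50, "twist": 0, "grip": 0}, {"tx": 0, "ty": 0, "tz": -50, "twist": 0, "grip": 0}, {"tx": 0, "ty": 0, "tz": -40, "twist": 0, "grip": 0}]}}

```text
t: 3.95
ee_pos: [0.6014, -0.0307, 0.2204]
tool_rot: [0.001, -0.581, 0.814, -0.001]
force: [0.6, 0.4, -0.9]
width: 0.0128
```

Emit:
{"method": "play_rows", "body": {"motion": [{"tx": -40, "ty": 27, "tz": 0, "twist": 0, "grip": 0}, {"tx": -40, "ty": 27, "tz": 0, "twist": 0, "grip": 0}, {"tx": -40, "ty": 27, "tz": 0, "twist": 0, "grip": 0}, {"tx": -40, "ty": 27, "tz": 0, "twist": 0, "grip": 0}, {"tx": -40, "ty": 27, "tz": 0, "twist": 0, "grip": 0}]}}

```text
t: 4.45
ee_pos: [0.5374, 0.2041, 0.2168]
tool_rot: [0.0, -0.581, 0.814, -0.0]
force: [1.1, 0.4, -1.1]
width: 0.0122
```

Emit:
{"method": "play_rows", "body": {"motion": [{"tx": -40, "ty": 27, "tz": 0, "twist": 0, "grip": 0}, {"tx": -40, "ty": 27, "tz": 0, "twist": 0, "grip": 0}, {"tx": -40, "ty": 27, "tz": 0, "twist": -0.147, "grip": 0}, {"tx": 0, "ty": 0, "tz": 0, "twist": -0.147, "grip": 0}, {"tx": 0, "ty": 0, "tz": 0, "twist": 0, "grip": 0}]}}

```text
t: 4.95
ee_pos: [0.4998, 0.3436, 0.2164]
tool_rot: [0.0, -0.696, 0.718, -0.0]
force: [-0.5, -0.5, -1.1]
width: 0.0125
```

```bash
python3 - <<'E'
from h import *
s=manip.state(); print(s["t"],s["ee_pos"],s["width"],s["force"],s["joint_pos"]); T=tool(s); print(T[:3,:3].round(3))
c=shot("wrist","w2.png"); print(proj([[.5,.349,.022]],*c[1:]))
E
```

```text
4.95 [0.49979507 0.34362559 0.21640639] 0.012514713307656498 [-0.48942116 -0.54896574 -1.10010578] [ 5.17896488e-01  1.54710329e-01  1.48869673e+00 -1.70304966e-04
  1.49813819e+00  2.12032399e+00]
[[-0.032 -1.     0.   ]
 [-1.     0.032 -0.   ]
 [ 0.    -0.    -1.   ]]
[[249.16714445 164.1989636 ]]
```

View pics/w2.png

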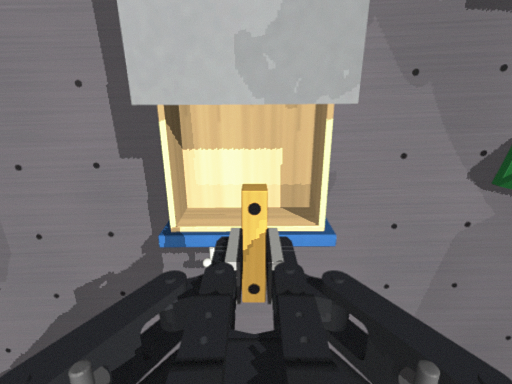

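The wrist view shows the spacer held between the pads at (254,245). In the drawer opening, the front's inner top edge is near row 229, the wall-top inner edges near columns 175 and 320, and the cabinet's top edge near row 103.

```bash
python3 - <<'E'
from h import *
img,P,K,k1=load("w2.png")
f=lambda uv,z:print(uv,z,toplane(uv,z,P,K,k1)[:,:2].round(4).tolist())
f([[160,226],[335,224]],.089); f([[172,229],[325,229]],.089)
f([[133,104],[358,102]],.1); f([[163,115],[170,225],[331,115],[325,225]],.078); f([[182,212],[315,210]],.022)
s=(255,184);f([[255,184],[254,301]],.216+.01)
E
```

```text
[[160, 226], [335, 224]] 0.089 [[0.4513, 0.4441], [0.4482, 0.2589]]
[[172, 229], [325, 229]] 0.089 [[0.4474, 0.4319], [0.4427, 0.2691]]
[[133, 104], [358, 102]] 0.1 [[0.5754, 0.4477], [0.5713, 0.2492]]
[[163, 115], [170, 225], [331, 115], [325, 225]] 0.078 [[0.5643, 0.4296], [0.447, 0.4372], [0.5595, 0.2664], [0.442, 0.2664]]
[[182, 212], [315, 210]] 0.022 [[0.4388, 0.4387], [0.4366, 0.2656]]
[[255, 184], [254, 301]] 0.226 [[0.5374, 0.3414], [0.4673, 0.3439]]
```

Emit:
{"method": "play_rows", "body": {"motion": [{"tx": -6, "ty": -5, "tz": 30, "twist": 0, "grip": 0}, {"tx": 0, "ty": 0, "tz": 45, "twist": 0, "grip": 0}, {"tx": 0, "ty": 0, "tz": 45, "twist": 0, "grip": 0}, {"tx": 0, "ty": 0, "tz": 35, "twist": 0, "grip": 0}, {"tx": 0, "ty": 0, "tz": 15, "twist": 0, "grip": 0}]}}

```text
t: 5.5
ee_pos: [0.5038, 0.3451, 0.0419]
tool_rot: [-0.003, -0.692, 0.722, 0.001]
force: [-1.3, -0.6, -1.3]
width: 0.0121
```

Emit:
{"method": "play_rows", "body": {"motion": [{"tx": 0, "ty": 0, "tz": 6, "twist": 0, "grip": 0}, {"tx": 0, "ty": 0, "tz": 4, "twist": 0, "grip": 0}, {"tx": 0, "ty": 0, "tz": 0, "twist": 0, "grip": 0}, {"tx": 0, "ty": 0, "tz": 0, "twist": 0, "grip": 0}]}}

```text
t: 5.9
ee_pos: [0.5073, 0.3488, 0.0385]
tool_rot: [0.002, -0.694, 0.72, -0.0]
force: [-0.2, 0.5, -0.0]
width: 0.0126
```

Emit:
{"method": "play_rows", "body": {"motion": [{"tx": 0, "ty": 0, "tz": 2, "twist": 0, "grip": 0}, {"tx": 0, "ty": 0, "tz": 0, "twist": 0, "grip": 0}]}}

```text
t: 6.1
ee_pos: [0.5062, 0.3483, 0.035]
tool_rot: [0.001, -0.694, 0.72, -0.0]
force: [-0.3, 0.1, -1.2]
width: 0.0122
```

Emit:
{"method": "play_rows", "body": {"motion": [{"tx": 0, "ty": 0, "tz": 2, "twist": 0, "grip": 0}, {"tx": 0, "ty": 0, "tz": 0, "twist": 0, "grip": 0}]}}

```text
t: 6.3
ee_pos: [0.5056, 0.348, 0.0321]
tool_rot: [-0.0, -0.694, 0.72, 0.0]
force: [-0.3, 0.2, -1.6]
width: 0.0124
```

Emit:
{"method": "play_rows", "body": {"motion": [{"tx": 0, "ty": 0, "tz": 2, "twist": 0, "grip": 0}, {"tx": 0, "ty": 0, "tz": 0, "twist": 0, "grip": 0}, {"tx": 0, "ty": 0, "tz": 0, "twist": 0, "grip": 0}]}}

```text
t: 6.6
ee_pos: [0.506, 0.3481, 0.0303]
tool_rot: [0.0, -0.694, 0.72, -0.0]
force: [0.1, 0.4, -0.1]
width: 0.0125
```

Emit:
{"method": "play_rows", "body": {"motion": [{"tx": 0, "ty": 0, "tz": 1.5, "twist": 0, "grip": 0}, {"tx": 0, "ty": 0, "tz": 0, "twist": 0, "grip": 0}, {"tx": 0, "ty": 0, "tz": 0, "twist": 0, "grip": 0}]}}

```text
t: 6.9
ee_pos: [0.507, 0.3481, 0.0302]
tool_rot: [0.001, -0.694, 0.72, -0.001]
force: [0.2, -1.8, 7.6]
width: 0.0127
```

The spacer touched the floor at TCP z = 30 mm, as predicted. Releasing it gently.

Emit:
{"method": "play_rows", "body": {"motion": [{"tx": 0, "ty": 0, "tz": -1, "twist": 0, "grip": 0}, {"tx": 0, "ty": 0, "tz": 0, "twist": 0, "grip": 0.5}, {"tx": 0, "ty": 0, "tz": 0, "twist": 0, "grip": 0.5}, {"tx": 0, "ty": 0, "tz": 0, "twist": 0, "grip": 0.5}, {"tx": 0, "ty": 0, "tz": 0, "twist": 0, "grip": 0.5}]}}

```text
t: 7.4
ee_pos: [0.5057, 0.348, 0.0296]
tool_rot: [-0.0, -0.694, 0.72, 0.0]
force: [-0.5, -0.4, -0.2]
width: 0.043
```

Emit:
{"method": "play_rows", "body": {"motion": [{"tx": 0, "ty": 0, "tz": -20, "twist": 0, "grip": 0.5}, {"tx": 0, "ty": 0, "tz": -45, "twist": 0, "grip": 0.5}, {"tx": 0, "ty": 0, "tz": -45, "twist": 0, "grip": 0.5}, {"tx": 0, "ty": 0, "tz": -45, "twist": 0, "grip": 0.5}, {"tx": 0, "ty": 0, "tz": -45, "twist": 0, "grip": 0.5}]}}

```text
t: 7.9
ee_pos: [0.5055, 0.3479, 0.2315]
tool_rot: [-0.0, -0.694, 0.72, 0.0]
force: [0.6, -0.1, -0.3]
width: 0.0423
```

```bash
python3 - <<'E'
from h import *
s=manip.state(); print(s["t"],s["ee_pos"],s["width"],s["force"],s["joint_pos"])
img,P,K,k1=shot("wrist","w3.png")
E
```

```text
7.9 [0.50551681 0.34790065 0.23153586] 0.04233975543151251 [ 0.59108161 -0.13234432 -0.29174229] [5.19215872e-01 1.67082509e-01 1.44742661e+00 3.60106129e-05
 1.52719591e+00 2.12712191e+00]
```

View pics/w3.png

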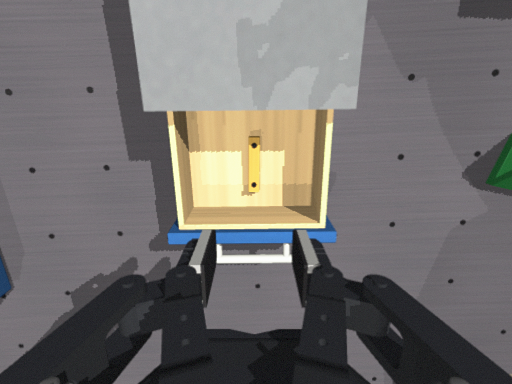

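The spacer lies flat and released in the drawer, between (254,138) and (254,190). Next I go over the bracket.

Emit:
{"method": "play_rows", "body": {"motion": [{"tx": 44, "ty": 0, "tz": 0, "twist": 0, "grip": 1}, {"tx": 45, "ty": 0, "tz": 0, "twist": 0, "grip": 1}, {"tx": 44, "ty": 0, "tz": 0, "twist": 0, "grip": 1}, {"tx": 45, "ty": 0, "tz": 0, "twist": 0, "grip": 1}, {"tx": 44, "ty": 0, "tz": 0, "twist": 0, "grip": 1}]}}

```text
t: 8.45
ee_pos: [0.4972, 0.1246, 0.2296]
tool_rot: [0.0, -0.694, 0.72, -0.0]
force: [0.3, -0.8, 0.5]
width: 0.0856
```

Emit:
{"method": "play_rows", "body": {"motion": [{"tx": 45, "ty": 0, "tz": 0, "twist": 0, "grip": 1}, {"tx": 44, "ty": 0, "tz": 0, "twist": 0, "grip": 1}, {"tx": 45, "ty": -1, "tz": 0, "twist": 0.11, "grip": 1}, {"tx": 0, "ty": 0, "tz": 0, "twist": 0.11, "grip": 1}, {"tx": 0, "ty": 0, "tz": 0, "twist": 0, "grip": 1}]}}

```text
t: 8.95
ee_pos: [0.4935, -0.0091, 0.2296]
tool_rot: [0.0, -0.609, 0.793, 0.0]
force: [-0.6, 0.2, -0.3]
width: 0.0857
```

Emit:
{"method": "play_rows", "body": {"motion": [{"tx": 0, "ty": 0, "tz": 0, "twist": 0, "grip": 1}, {"tx": 0, "ty": 0, "tz": 0, "twist": 0, "grip": 1}]}}

```text
t: 9.15
ee_pos: [0.4936, -0.0068, 0.2297]
tool_rot: [0.0, -0.612, 0.791, 0.0]
force: [0.4, 1.2, -0.1]
width: 0.0853
```

```bash
python3 - <<'E'
from h import *
s=manip.state(); print(s["t"],s["ee_pos"],s["width"],s["force"],s["joint_pos"]); T=tool(s); print(T[:3,:3].round(4))
img,P,K,k1=shot("wrist","w4.png")
hsv=cv2.cvtColor(img,cv2.COLOR_BGR2HSV)
br=cv2.inRange(hsv,(45,80,150),(85,255,255))
for c2 in cv2.findContours(br,cv2.RETR_EXTERNAL,cv2.CHAIN_APPROX_NONE)[0]:
    if cv2.contourArea(c2)<60: continue
    b=cv2.boxPoints(cv2.minAreaRect(c2)); print(b.round(1).tolist(), toplane(b,.07,P,K,k1)[:,:2].round(4).tolist())
print(proj([[.5194,-.0144,.07]],P,K,k1))
E
```

```text
9.15 [ 0.49360255 -0.00683888  0.22966701] 0.08525758591570537 [ 0.39759384  1.20454471 -0.14925635] [-1.17929653e-01 -1.59933663e-01  1.77862166e+00  2.30990707e-04
  1.52306229e+00  1.70613713e+00]
[[-2.506e-01 -9.681e-01 -1.000e-04]
 [-9.681e-01  2.506e-01  2.000e-04]
 [-2.000e-04  2.000e-04 -1.000e+00]]
[[228.8000030517578, 158.1999969482422], [229.0, 146.8000030517578], [279.29998779296875, 148.0], [279.0, 159.39999389648438]] [[0.5148, 0.0158], [0.5268, 0.012], [0.512, -0.0405], [0.4997, -0.0374]]
[[254.30707226 147.3431627 ]]
```

View pics/w4.png

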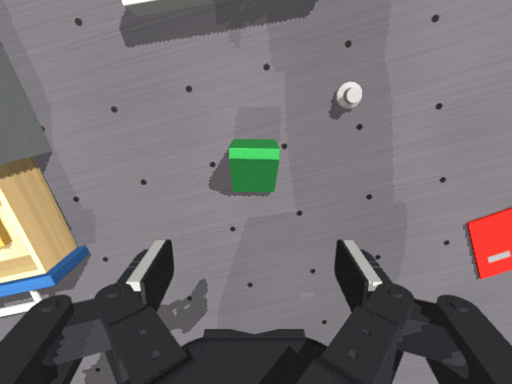

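The bracket is centred in the jaws at (254,168), and both measurements agree within 1 mm. I descend and grip it across y.

Emit:
{"method": "play_rows", "body": {"motion": [{"tx": 0, "ty": 0, "tz": 45, "twist": 0.012, "grip": 1}, {"tx": 0, "ty": 0, "tz": 45, "twist": 0, "grip": 1}, {"tx": 0, "ty": 0, "tz": 45, "twist": 0, "grip": 1}, {"tx": 0, "ty": 0, "tz": 45, "twist": 0, "grip": 1}, {"tx": 0, "ty": 0, "tz": 25, "twist": 0, "grip": 1}]}}

```text
t: 9.7
ee_pos: [0.4909, -0.0064, 0.0208]
tool_rot: [-0.002, -0.607, 0.795, 0.002]
force: [0.1, 0.4, 0.1]
width: 0.0859
```

Emit:
{"method": "play_rows", "body": {"motion": [{"tx": 0, "ty": 0, "tz": 10, "twist": 0, "grip": 1}, {"tx": 0, "ty": 0, "tz": 4, "twist": 0, "grip": 1}, {"tx": 0, "ty": 0, "tz": 0, "twist": 0, "grip": 1}, {"tx": 0, "ty": 0, "tz": 0, "twist": 0, "grip": 1}]}}

```text
t: 10.1
ee_pos: [0.4953, -0.0078, 0.0127]
tool_rot: [0.001, -0.606, 0.795, -0.001]
force: [0.2, 0.6, 0.2]
width: 0.0856
```

Emit:
{"method": "play_rows", "body": {"motion": [{"tx": 0, "ty": 0, "tz": 0, "twist": 0, "grip": 0.4}, {"tx": 0, "ty": 0, "tz": 0, "twist": 0, "grip": 0.4}, {"tx": 0, "ty": 0, "tz": 0, "twist": 0, "grip": 0.4}, {"tx": 0, "ty": 0, "tz": 0, "twist": 0, "grip": 0.4}, {"tx": 0, "ty": 0, "tz": 0, "twist": 0, "grip": 0.4}], "newtons": 60}}

```text
t: 10.6
ee_pos: [0.4954, -0.0079, 0.0128]
tool_rot: [0.001, -0.606, 0.796, -0.001]
force: [-1.7, 1.7, 9.8]
width: 0.0554
```

```bash
python3 - <<'E'
from h import *
s=manip.state(); print(s["t"],s["ee_pos"],s["width"],s["force"],s["moment"]); T=tool(s); print(T[:3,:3].round(4))
E
```

```text
10.6 [ 0.49538804 -0.00785471  0.01280902] 0.05535556129734334 [-1.74672134  1.65388796  9.84089931] [0.23493893 0.08293206 0.06802355]
[[-2.659e-01 -9.640e-01  3.500e-03]
 [-9.640e-01  2.659e-01 -2.000e-04]
 [-8.000e-04 -3.400e-03 -1.000e+00]]
```

Emit:
{"method": "play_rows", "body": {"motion": [{"tx": 0, "ty": 0, "tz": -1.5, "twist": 0, "grip": 0.4}, {"tx": 0, "ty": -5, "tz": 0, "twist": -0.086, "grip": 0.4}, {"tx": 0, "ty": -5, "tz": 0, "twist": -0.086, "grip": 0.4}, {"tx": 0, "ty": -15, "tz": 0, "twist": 0, "grip": 0.4}, {"tx": 0, "ty": -20, "tz": 0, "twist": 0, "grip": 0.4}]}}

```text
t: 11.1
ee_pos: [0.5379, -0.0134, 0.0129]
tool_rot: [-0.0, -0.672, 0.741, 0.0]
force: [-4.0, 0.3, 6.1]
width: 0.0552
```

Emit:
{"method": "play_rows", "body": {"motion": [{"tx": 0, "ty": -25, "tz": 0, "twist": 0, "grip": 0.4}, {"tx": 0, "ty": -25, "tz": 0, "twist": 0, "grip": 0.4}, {"tx": 0, "ty": -20, "tz": 0, "twist": 0, "grip": 0.4}, {"tx": 0, "ty": -15, "tz": 0, "twist": 0, "grip": 0.4}, {"tx": 0, "ty": -8, "tz": 0, "twist": 0, "grip": 0.4}]}}

```text
t: 11.6
ee_pos: [0.6317, -0.0227, 0.0129]
tool_rot: [0.0, -0.672, 0.741, -0.0]
force: [-6.6, 0.6, 9.2]
width: 0.0549
```

Emit:
{"method": "play_rows", "body": {"motion": [{"tx": 0, "ty": 0, "tz": 0, "twist": 0, "grip": 0.4}, {"tx": 0, "ty": 0, "tz": 0, "twist": 0, "grip": 0.4}]}}

```text
t: 11.8
ee_pos: [0.6313, -0.0225, 0.0128]
tool_rot: [0.001, -0.672, 0.741, -0.001]
force: [1.6, 0.6, 3.0]
width: 0.0554
```

```bash
python3 - <<'E'
from h import *
s=manip.state(); print(s["t"],s["ee_pos"],s["width"],s["force"],s["moment"]); T=tool(s); print(T[:3,:3].round(4))
n=np.array([.9953,-.0971]);print("gap of back to face, mm",1e3*((np.array([.6776,-.0273])-s["ee_pos"][:2])@n-.0249),"yaw",np.arctan2(-T[1,1],-T[0,1]))
img,P,K,k1=shot("wrist","w5.png")
E
```

```text
11.8 [ 0.63132797 -0.02253669  0.01278978] 0.05541203103501653 [1.64833109 0.58932394 3.00378432] [-0.01641911 -0.49880607 -0.02145892]
[[-9.720e-02 -9.953e-01  1.600e-03]
 [-9.953e-01  9.720e-02 -1.000e-04]
 [-0.000e+00 -1.600e-03 -1.000e+00]]
gap of back to face, mm 21.61706986792837 yaw -0.09735206989910522
```

View pics/w5.png

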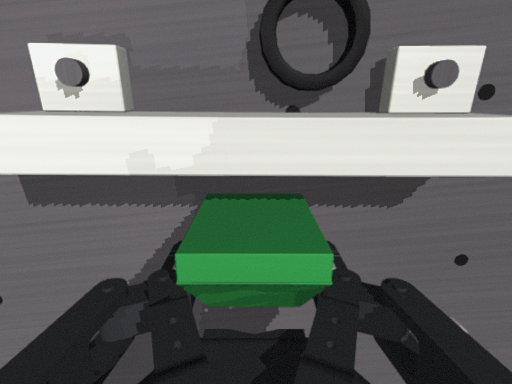

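The bracket's top edge (rows 250–283) runs parallel to the fence's edge (row about 175), with a gap of about 20 mm. I close the gap slowly.

Emit:
{"method": "play_rows", "body": {"motion": [{"tx": 0, "ty": -5, "tz": 0, "twist": 0, "grip": 0.4}, {"tx": 0, "ty": -5, "tz": 0, "twist": 0, "grip": 0.4}, {"tx": 0, "ty": -3, "tz": 0, "twist": 0, "grip": 0.4}, {"tx": 0, "ty": -2, "tz": 0, "twist": 0, "grip": 0.4}, {"tx": 0, "ty": -1, "tz": 0, "twist": 0, "grip": 0.4}]}}

```text
t: 12.35
ee_pos: [0.6456, -0.0238, 0.013]
tool_rot: [-0.001, -0.672, 0.741, 0.001]
force: [-6.9, -0.1, 11.0]
width: 0.0552
```

Emit:
{"method": "play_rows", "body": {"motion": [{"tx": 0, "ty": -1, "tz": 0, "twist": 0, "grip": 0.4}, {"tx": 0, "ty": -1, "tz": 0, "twist": 0, "grip": 0.4}, {"tx": 0, "ty": -1, "tz": 0, "twist": 0, "grip": 0.4}]}}

```text
t: 12.65
ee_pos: [0.6484, -0.0241, 0.013]
tool_rot: [-0.001, -0.672, 0.741, 0.001]
force: [-6.2, 0.4, 10.4]
width: 0.0547
```

Emit:
{"method": "play_rows", "body": {"motion": [{"tx": 0, "ty": -1, "tz": 0, "twist": 0, "grip": 0.4}, {"tx": 0, "ty": -1, "tz": 0, "twist": 0, "grip": 0.4}]}}

```text
t: 12.85
ee_pos: [0.6504, -0.0242, 0.013]
tool_rot: [-0.001, -0.672, 0.741, 0.001]
force: [-6.0, 0.4, 10.5]
width: 0.0548
```

Emit:
{"method": "play_rows", "body": {"motion": [{"tx": 0, "ty": -1, "tz": 0, "twist": 0, "grip": 0.4}, {"tx": 0, "ty": -1, "tz": 0, "twist": 0, "grip": 0.4}]}}

```text
t: 13.05
ee_pos: [0.6513, -0.0243, 0.013]
tool_rot: [-0.001, -0.672, 0.741, 0.002]
force: [-16.6, 2.2, 18.7]
width: 0.0553
```

Emit:
{"method": "play_rows", "body": {"motion": [{"tx": 0, "ty": -1, "tz": 0, "twist": 0, "grip": 0.4}]}}

```text
t: 13.15
ee_pos: [0.6513, -0.0243, 0.013]
tool_rot: [-0.002, -0.672, 0.741, 0.002]
force: [-23.1, 1.8, 23.0]
width: 0.0552
```

Emit:
{"method": "play_rows", "body": {"motion": [{"tx": 0, "ty": -1, "tz": 0, "twist": 0, "grip": 0.4}]}}

```text
t: 13.25
ee_pos: [0.6513, -0.0243, 0.013]
tool_rot: [-0.003, -0.672, 0.741, 0.003]
force: [-29.0, 1.9, 29.3]
width: 0.055
```

Emit:
{"method": "play_rows", "body": {"motion": [{"tx": 0, "ty": 0, "tz": 0.5, "twist": 0, "grip": 0.4}, {"tx": 0, "ty": 0, "tz": 0, "twist": 0, "grip": 0.4}, {"tx": 0, "ty": 0, "tz": 0, "twist": 0, "grip": 0.4}, {"tx": 0, "ty": 0, "tz": 0, "twist": 0, "grip": 0.4}, {"tx": 0, "ty": 0, "tz": 0, "twist": 0, "grip": 0.4}]}}

```text
t: 13.75
ee_pos: [0.6513, -0.0243, 0.0129]
tool_rot: [-0.003, -0.672, 0.741, 0.003]
force: [-27.5, 2.1, 28.0]
width: 0.0551
```

```bash
python3 - <<'E'
from h import *
s=manip.state(); print(s["t"],s["ee_pos"],s["width"],s["force"],s["moment"]); T=tool(s); print(T[:3,:3].round(4))
img,P,K,k1=shot("wrist","w6.png")
a=shot("scene","scene6.png")[0]; t=shot("top","top6.png")[0]
out=np.hstack([img,cv2.resize(a[170:270,240:420],(288,160),interpolation=cv2.INTER_CUBIC).copy() if 0 else cv2.copyMakeBorder(cv2.resize(a[170:260,230:350],(288,216),interpolation=cv2.INTER_CUBIC),0,168,0,0,cv2.BORDER_CONSTANT)])
out[216:384,512:]=cv2.resize(t[105:225,110:316],(288,168),interpolation=cv2.INTER_CUBIC)
cv2.imwrite("pics/fin.png",out)
hsv=cv2.cvtColor(img,cv2.COLOR_BGR2HSV)
def edge(m,cols,top,z):
    r=[(np.where(m[:,u])[0].min() if top else np.where(m[:,u])[0].max()+1)-.0 for u in cols]
    X=toplane(np.c_[cols,r],z,P,K,k1)[:,:2].astype(np.float32); v=cv2.fitLine(X,cv2.DIST_HUBER,0,.001,.001).ravel(); return v,np.arctan2(v[1],v[0])%np.pi-np.pi/2
m=cv2.inRange(hsv,(0,0,150),(180,40,255)); m[200:]=0
print("fence",edge(m,np.arange(20,500,4),False,.04))
br=cv2.inRange(hsv,(45,80,120),(85,255,255))
u=np.where(br.any(0))[0]; print(u.min(),u.max())
print("bracket top back edge",edge(br,np.arange(u.min()+10,u.max()-10,3),True,.07))
E
```

```text
13.75 [ 0.65127328 -0.02431177  0.01294428] 0.05513268195625194 [-27.48387729   2.11745945  27.98439735] [ 0.30782304  3.65019668 -0.20325903]
[[-9.690e-02 -9.953e-01 -8.700e-03]
 [-9.953e-01  9.690e-02  7.000e-04]
 [ 1.000e-04  8.700e-03 -1.000e+00]]
fence (array([ 0.09461459,  0.995514  ,  0.68583524, -0.04175335], dtype=float32), np.float32(-0.094756365))
175 333
bracket top back edge (array([ 0.09464058,  0.99551153,  0.6792956 , -0.02485899], dtype=float32), np.float32(-0.09478247))
```

View pics/fin.png

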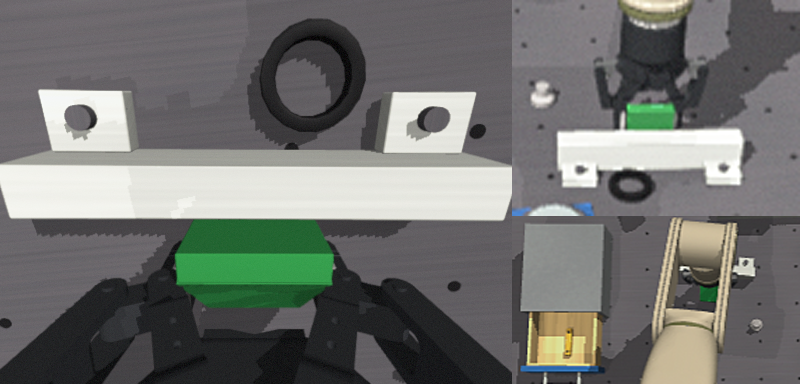

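Fence and bracket edges are parallel to within 0.001 rad. But the computed fence edge (0.687) and bracket top back edge (0.679) disagree by several mm, so I check for a gap or tilt before handing in.

```bash
python3 - <<'E'
from h import *
for f in ("w5.png","w6.png"):
    img,P,K,k1=load(f); hsv=cv2.cvtColor(img,cv2.COLOR_BGR2HSV)
    u=254; print(f,[(r,img[r,u].tolist()) for r in (range(165,210,3) if f=="w5.png" else range(206,232,2))])
    g=cv2.inRange(hsv,(45,80,20),(85,255,255))[:,u]; gr=np.where(g)[0]; b=np.where(hsv[:,u,2]*(g>0)>120)[0]
    w=np.where((hsv[:,u,1]<40)&(hsv[:,u,2]>150))[0]; w=w[w<230]
    print("green",gr.min(),gr.max(),"bright",b.min(),b.max(),"white",w.min(),w.max())
    for n,r,z in (("fence front top",w.max()+1,.04),("bracket top back",b.min(),.07),("bracket top front",b.max()+1,.07),("bracket lowest seen back: z0",gr.min(),0),("same at z.04",gr.min(),.04)):
        print(" ",n,toplane([[u,r]],z,P,K,k1)[0].round(4))
    print(" expected front edge row",proj([[.6785,-.0243,.04],[.6785,-.0243,.07]],P,K,k1).round(1).tolist(), P[:3,3].round(4))
E
```

```text
w5.png [(165, [220, 226, 225]), (168, [220, 225, 225]), (171, [219, 227, 227]), (174, [189, 199, 199]), (177, [56, 55, 56]), (180, [59, 58, 60]), (183, [59, 57, 59]), (186, [62, 61, 62]), (189, [58, 58, 59]), (192, [61, 58, 60]), (195, [26, 57, 13]), (198, [43, 89, 29]), (201, [48, 98, 35]), (204, [51, 101, 36]), (207, [49, 97, 30])]
green 194 306 bright 253 283 white 113 174
  fence front top [ 0.6781 -0.0277  0.04  ]
  bracket top back [ 0.6584 -0.0258  0.07  ]
  bracket top front [ 0.6458 -0.0246  0.07  ]
  bracket lowest seen back: z0 [ 0.6557 -0.0255  0.    ]
  same at z.04 [ 0.6695 -0.0269  0.04  ]
 expected front edge row [[246.0, 174.8], [243.5, 199.1]] [ 0.7094 -0.0307  0.1552]
w6.png [(206, [227, 234, 235]), (208, [222, 229, 228]), (210, [220, 227, 228]), (212, [223, 229, 230]), (214, [222, 231, 229]), (216, [226, 233, 232]), (218, [174, 182, 184]), (220, [51, 101, 37]), (222, [49, 101, 36]), (224, [50, 100, 36]), (226, [49, 99, 36]), (228, [51, 101, 35]), (230, [51, 103, 38])]
green 220 307 bright 253 283 white 150 218
  fence front top [ 0.678  -0.0275  0.04  ]
  bracket top back [ 0.679  -0.0276  0.07  ]
  bracket top front [ 0.6664 -0.0264  0.07  ]
  bracket lowest seen back: z0 [ 0.6589 -0.0257  0.    ]
  same at z.04 [ 0.6775 -0.0275  0.04  ]
 expected front edge row [[246.7, 218.6], [244.5, 255.1]] [ 0.7308 -0.0326  0.1545]
```

That disagreement came from my mask cutting off at row 200. The corrected front edge is x = 0.678 and the bracket back is x = 0.679, so they are in contact. The push is about 27 N forward and 28 N down, and steady, so I hand in.

```bash
python3 -c "
from workcell import manip
s=manip.state(); print(s['t'],s['force'],s['ee_pos']); print(manip.finish_job())"
```

```text
13.9 [-26.31189372   2.61304108  29.98912987] [ 0.65125995 -0.02430058  0.01294243]
the job is handed in; nothing more can be done
None
```

I laid the brass spacer in the drawer, setting it down on the floor under light contact before letting go. I then gripped the bracket across its sides, squared it to the fence and slid it up slowly. I handed in at t = 13.9 s, still gripping it and pushing diagonally.

- **Spacer:** The wrist picture after release and a later top picture both show it lying in the drawer.
- **Bracket:** It is parallel to the fence within about 0.001 rad. At mid-width its back measures x = 0.679 m against the fence face at 0.678 m, so it is in contact within the 2 mm calibration. I did not measure its flatness on the table directly. The tool was tilted about 0.009 rad.
- **Push:** The wrist force just before hand-in was about 26 N towards the fence and 30 N down, with no sudden spike in any reading. Friction at the fence could take some of the downward force, but I estimate well over 6 N still reaches the table.
- **Disagreement:** One check put the fence edge about 8 mm off, because my image mask cut it short. Reading the edge again without the cut-off resolved it.
- **Bystanders:** The last pictures show no sign that the lens ring or the foot was touched. I did not measure any bystander again, and did not look closely at the rest.

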